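# Set up the pizza topping station

### The arm

A 6-joint arm with a two-finger parallel gripper is mounted at the origin on the work surface. World frame = base frame: x ahead of the robot, y to its left, z up, the work surface at z = 0. Lengths are in mm, angles in rad, forces in N, time in s.
With the tool pointing down it reaches from about 250 to 775 mm from the base axis. Payload 4 kg.
Tool frame: the origin (TCP) lies midway between the tips of the shut fingers; the grasp point (between the pads) lies 19 mm behind it; y points along the fingers, z is the direction in which the jaws open and shut, and the axes are right-handed (so a half turn about y gives the same grasp; the last joint's range is limited). The gripper opens to 94 mm and grips with 3 to 60 N. Pads are 16 mm wide; open, the fingers measure 119 mm over their backs; the gripper's body (75 mm by 177 mm) begins 78 mm behind the grasp point.
Start: joints at [1.231, 0.087, 1.371, -0, 1.684, -0.103], TCP at [129.036, 534.672, 166.406] pointing down, gripper open.
Joint ranges: [-3.1, 3.1], [-0.76, 2.03], [0.27, 2.55], [-1.08, 4.22], [0.17, 2.65], [-2.57, 2.57]. Speed limits (rad/s): [2.79, 2.79, 3.14, 3.14, 3.14, 3.14].

### API

Orientations are given as a unit quaternion [w, x, y, z].
In Python, from station import ctrl, read_camera, calibration, workorder gives the robot as it stands. The module is installed in compiled form; this text tells all that it offers.
- The arm moves only by the shell command python3 -m pendant 'ROWS' [FORCE]. ROWS is JSON, one flat list of numbers, 7 for each row, row after row: the shift along the tool's x, y, z in m, then the turn, a rotation vector about the tool's x, y, z in degrees, then the opening, from 0 (shut) to 1 (fully open). A call has 1 to 5 rows; each row is the pose to reach, as a shift and turn from the pose commanded when the call began, along the tool's axes at that moment; what a row does not reach only later rows make up. A row lasts 1/8 s, in which the tool goes at most 62.5 mm and 10.7 degrees, less where a joint would pass 70% of its speed; a pose out of reach is approached as far as the arm can. A call with a gripper value outside its range is refused whole. The fingers move at their own pace and stop on an object; FORCE is the grip in N (left out, the last holds). Time passes only in rows, so rows that repeat a pose let the fingers close. It gives the time, the measured TCP pose, the force and the opening at its end, in the units of the state.
- ctrl.state(): the state, without advancing time (a new reading comes with each control period).
- read_camera(name): name is "side" or "top"; returns the picture (420x560x3 uint8, red, green, blue); there is no depth.
- calibration(name): a dict with "intrinsics" (3x3 intrinsics, pixels), "R" (3x3) and "t" (3): a world point X has camera coordinates R X + t. Camera axes: x right, y down, z forward; pixel columns grow to the right and rows downward; lengths in mm; the calibration is good to about 2 mm. A picture is of the moment at which its call begins. calibration takes no time and is no camera call.
- workorder.hand_in(): hands the job in, once; it reports no verdict.
The state is a dict: "time": time; "qpos": joint angles; "joint_vel": joint speeds; "effort": joint torques, N m; "ee_pos": TCP position; "ee_rot": TCP orientation; "wrist_force": force on the tool from outside, world axes, zero at the start; "ft_torque": the same for the moment, N m; "gripper_width": finger opening in mm.
Only numpy, scipy, OpenCV 4.12 (cv2) and the standard library are available. Lean on these libraries where they do the work, as an engineer would, in place of code of your own. Each camera call takes 0.05 s, during which the arm holds its last target. There are 200 camera calls.

### The job

The four-legged serving stand rocks on its round plinth: while it is still empty, turn it until its short red leg stands on the plinth's raised red pad, so that it is centred, level, and all four feet touch. Then stand every blue topping pot that is out on the bench upright on the stand. Also turn the seasoning dispenser's clear cap so that its ringed opening is right over the red seasoning, and lay the yellow spatula with the middle of its blade on the round terracotta rest; do not disturb the cruet or the grey bowl.

Things in the scene. Friction and masses are not known exactly. Their poses are not given: they have to be found in the camera images.
- plinth: fixed round dark-wood plinth, 260 mm in diameter, 8 mm high, lying flat on the bench; one red square pad 46 x 46 mm and a further 8 mm high is fixed on it, centred 80 mm from the middle along the plinth's own +x. Origin: centre of the underside, z up
- pad (a point): centre of the top of the red pad, 16 mm above the bench. The stand hides the pad from above; a red mark 46 mm wide on the rim of the plinth, right outside the pad (in the same direction from the middle), shows where it is
- stand: loose aluminium stand, 0.7 kg: round plate 220 mm across, top at z = 46 mm, lip 10 mm higher (inside radius 107); four legs 18 mm thick, 80 mm out along its +x, +y, -x, -y, the +x one short and red, the rest black and 40 mm long. Wooden grip bar in the middle, 60 mm along x, 14 along y, z = 46 to 96 mm. Origin: on the axis, level with the long feet's bottoms. Starts turned wrong, rocking
- short_foot (a point): centre of the underside of the stand's red +x leg, 8 mm shorter than the others (z = 8 mm); a red dot on the plate, 94 mm from the middle, shows where it is. Seated, the stand's x points as the plinth's does and its origin is 8 mm above the plinth's. A long foot cannot slide over the pad's 8 mm step: lift the stand 10 to 15 mm to turn it
- pot1: lidded blue topping pot, plain upright cylinder 60 mm across, 50 mm high, plus a fixed flat wooden lid (52 mm across, 8 mm high); 0.14 to 0.28 kg. Origin: centre of the underside, z up. Stands on the bench at the start. Three or four pots are present; an absent one reads None
- pot2: lidded blue topping pot, plain upright cylinder 60 mm across, 50 mm high, plus a fixed flat wooden lid (52 mm across, 8 mm high); 0.14 to 0.28 kg. Origin: centre of the underside, z up. Stands on the bench at the start. Three or four pots are present; an absent one reads None
- pot3: lidded blue topping pot, plain upright cylinder 60 mm across, 50 mm high, plus a fixed flat wooden lid (52 mm across, 8 mm high); 0.14 to 0.28 kg. Origin: centre of the underside, z up. Stands on the bench at the start. Three or four pots are present; an absent one reads None
- pot4: lidded blue topping pot, plain upright cylinder 60 mm across, 50 mm high, plus a fixed flat wooden lid (52 mm across, 8 mm high); 0.14 to 0.28 kg. Origin: centre of the underside, z up. Stands on the bench at the start. Three or four pots are present; an absent one reads None
- drum: fixed white drum of the seasoning dispenser, 130 mm in diameter, 50 mm high. Origin: centre of the underside, z up; the cap turns about its vertical axis. Its four compartments lie 42 mm from the axis, 90 degrees apart
- cap (a joint): angle of the clear cap (disc 124 mm in diameter, top at 57 mm above the bench) about the vertical, rad, growing anticlockwise seen from above; it turns freely both ways (-6.2 to 6.2), with light friction of about 0.05 N m, and stays where it is left
- cap_hole (a point): centre of the round opening in the cap, ringed in black (33 mm across), 42 mm from the axis
- cap_grip (a point): on the cap's axis, 77 mm above the bench, inside the black grip bar on the cap. The bar is 50 mm long, 14 mm wide, from 57 to 87 mm above the bench; its long side points to the opening. The x axis of this point points from the axis to the opening
- fill_red: the red seasoning, a red disc 30 mm in diameter seen through the clear cap; origin at the centre of its compartment, 42 mm from the drum's axis. The other three compartments hold green, yellow and brown; which compartment is red varies
- spatula: yellow silicone spatula lying flat, 90 g, 205 mm long: a handle 20 mm wide and 16 mm thick from x = -100 to x = 35 mm, then a blade 70 mm long, 50 mm wide and 8 mm thick from x = 35 to x = 105 mm. Origin: on the underside, in the handle near the centre of mass; x points to the blade, z up
- blade (a point): middle of the spatula's blade, 70 mm along +x from its origin, 4 mm above its underside
- rest: fixed flat terracotta spatula rest, a disc 104 mm in diameter and 8 mm high. Origin: centre of the underside
- cruet: green glass cruet with stopper, 68 mm in diameter, 174 mm tall, loose: a bystander. Origin: centre of the underside
- bowl: grey bowl, 120 mm in diameter, 55 mm high, loose: a bystander. Origin: centre of the underside

How it is judged (in metres and radians):
On the way, in this order (a step that is already met when the one before it is completed fails the run):
1. the empty stand is turned so that its short foot is on the pad: centred, level, all feet touching, and let go of (horizontal distance between short_foot and pad below 0.018 m and horizontal distance between stand and plinth below 0.02 m and angle between stand's own z axis and vertical below 0.03 rad and z of stand in the frame of plinth below 0.011 m and angular speed of stand below 0.15 rad/s and horizontal distance between each of pot1, pot2, pot3, pot4 and stand above 0.12 m and contact force between the fingers and stand below 0.2 N), for 0.3 s.
2. every pot present stands upright on the stand (horizontal distance between each of pot1, pot2, pot3, pot4 and stand below 0.085 m and z of pot1 in the frame of stand between 0.04 and 0.053 m and angle between each of pot1, pot2, pot3, pot4's own z axis and vertical below 0.1 rad and z of pot2 in the frame of stand between 0.04 and 0.053 m and z of pot3 in the frame of stand between 0.04 and 0.053 m and z of pot4 in the frame of stand between 0.04 and 0.053 m), for 0.2 s.
At the end, for the whole second after the job is handed in: stand seated on the plinth (short foot within 18 mm of pad centre, stand within 20 mm of plinth centre, level to 0.03 rad), every pot upright on it (within 85 mm of its middle), cap opening within 6 mm of the red fill's centre, blade middle within 30 mm of the rest's centre, all at rest (all of step 2 and horizontal distance between short_foot and pad below 0.018 m and horizontal distance between stand and plinth below 0.02 m and angle between stand's own z axis and vertical below 0.03 rad and z of stand in the frame of plinth below 0.011 m and angular speed of stand below 0.15 rad/s and horizontal distance between cap_hole and fill_red below 0.006 m and horizontal distance between blade and rest below 0.03 m and height (world z) of blade between 0.009 and 0.022 m and angle between spatula's own z axis and vertical below 0.2 rad and contact force between spatula and rest above 0.02 N and linear speed of each of stand, spatula, pot1, pot2, pot3, pot4 below 0.02 m/s); the robot touches nothing.
It fails at once if the cruet is moved more than 30 mm or tipped (distance of cruet from where it was at the start of the episode above 0.03 m or angle between cruet's own z axis and vertical above 0.4 rad).
It fails at once if the bowl is moved more than 30 mm (distance of bowl from where it was at the start of the episode above 0.03 m).
Of pot1, pot2, pot3, pot4 only 3 to 4 are there at a start; the rules pass over those that are not, and their reading is None.
At some moment in a run one of spatula, pot1, pot2, pot3, pot4 may be knocked a few centimetres aside while the robot is not near it.
It also fails if it takes over 192 s, if anything falls off the work surface, if the arm or the gripper's body presses on something with over 40 N, if the wrist force passes 120 N, or if a joint passes its speed limit or range.

## Working session

There is one attempt and no reset: what is moved stays moved. The work goes in short steps, Python scripts to look and compute and a shell command to move; the robot and the scene stay as the last step left them, time stands still between calls to the robot, and variables do not carry over. Pictures are saved under pics/ and viewed, about 12 in all and at most 16, crops included, and the job is handed in when it is done.

```bash
mkdir -p pics && ls && cat > h.py <<'E'
import numpy as np, cv2
from station import ctrl, read_camera, calibration
def snap(n,f):
    im=read_camera(n); cv2.imwrite(f'pics/{f}.png',cv2.cvtColor(im,cv2.COLOR_RGB2BGR)); return im
def ray(n,u,v,z):
    c=calibration(n);K=np.array(c['intrinsics']);R=np.array(c['R']);t=np.array(c['t'])
    d=R.T@np.linalg.solve(K,[u,v,1.]);o=-R.T@t
    return o+d*(z-o[2])/d[2]
def proj(n,X):
    c=calibration(n);p=np.array(c['intrinsics'])@(np.array(c['R'])@np.array(X,float)+np.array(c['t']));return p[:2]/p[2]
E
python3 - <<'E'
from h import *
for n in ('top','side'):
    snap(n,n+'0'); c=calibration(n);print(n,c)
print(ctrl.state())
E
```

```text
pics
top {'intrinsics': array([[496.82585372,   0.        , 281.63458048],
       [  0.        , 496.82585372, 208.83518006],
       [  0.        ,   0.        ,   1.        ]]), 'R': array([[ 0.02481883, -0.99965579, -0.00850432],
       [-0.99237698, -0.02360911, -0.12095677],
       [ 0.12071435,  0.01144149, -0.99262135]]), 't': array([  16.43997274,  575.63324913, 1413.17266454])}
side {'intrinsics': array([[414.06463824,   0.        , 282.08973248],
       [  0.        , 414.06463824, 213.16901354],
       [  0.        ,   0.        ,   1.        ]]), 'R': array([[ 0.67582792, -0.73673998, -0.0216984 ],
       [-0.52440501, -0.45994443, -0.71655461],
       [ 0.51793437,  0.49564636, -0.69719342]]), 't': array([-373.72753461,  352.51928949,  905.77925136])}
{'time': 0.1, 'qpos': array([ 1.23093563e+00,  8.78909019e-02,  1.37208715e+00,  1.78838998e-05,
        1.68362430e+00, -1.03072415e-01]), 'joint_vel': array([ 6.84826407e-04, -2.20202329e-03, -3.01593185e-03, -9.00567500e-05,
       -1.07761890e-03, -1.11539339e-03]), 'effort': array([ 1.32977388e-03, -3.41250587e+01, -3.03303230e+01,  7.19539938e-02,
        3.03921837e-02, -1.00324301e-04]), 'ee_pos': array([128.80976418, 534.11081419, 165.32405991]), 'ee_rot': array([-0.70146468,  0.70284828, -0.08368332,  0.08335891]), 'wrist_force': array([ 1.1925276 , -0.13413792, -0.17016617]), 'ft_torque': array([ 0.02195531, -0.05312454,  0.03095894]), 'gripper_width': 93.82170514579828}
```

View pics/top0.png

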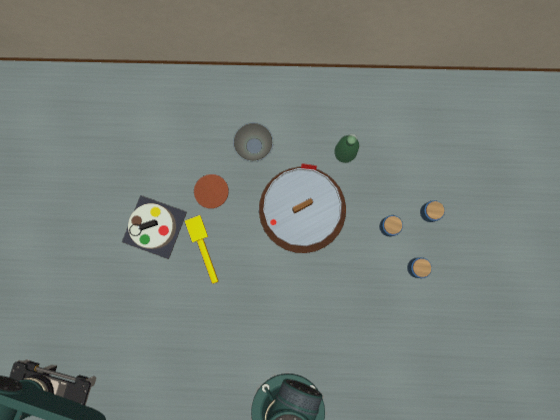

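View pics/side0.png

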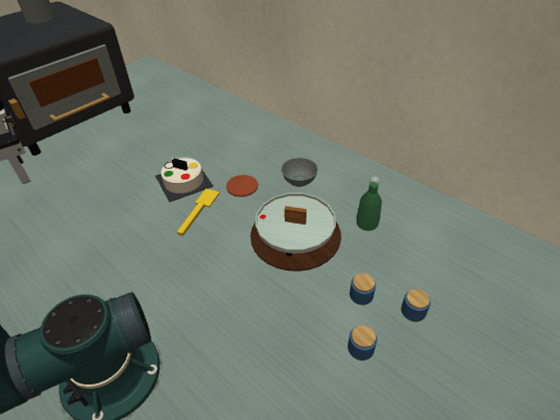

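The top view shows the stand centred near (302,208), with the red dot at (273,222) and the rim mark at (309,167). The pots are at (392,226), (433,211) and (421,268). The drum is at (150,226), with the opening at (135,230) and red at (164,230). The rest is at (211,191) and the spatula blade at (197,229). The side view agrees and shows three pots.

```bash
cat >> h.py <<'E'
from scipy.spatial.transform import Rotation as Rn
from scipy.optimize import least_squares
def rd(name): return cv2.cvtColor(cv2.imread(f'pics/{name}.png'),cv2.COLOR_BGR2RGB)
def hsv(im): return cv2.cvtColor(im,cv2.COLOR_RGB2HSV)
def mask(im,lo,hi,roi=None):
    m=cv2.inRange(hsv(im),np.array(lo),np.array(hi))
    if lo[0]==0 and hi[0]<=6: m|=cv2.inRange(hsv(im),np.array([174,lo[1],lo[2]]),np.array([180,hi[1],hi[2]]))
    if roi: k=np.zeros_like(m);k[roi[1]:roi[3],roi[0]:roi[2]]=255;m&=k
    return m
def blobs(m,amin=8):
    n,_,s,c=cv2.connectedComponentsWithStats(m)
    return [(int(s[i,4]),c[i].round(1).tolist()) for i in range(1,n) if s[i,4]>=amin]
def pca(P):
    c=P.mean(0);w,V=np.linalg.eigh(np.cov((P-c).T));return c,V[:,-1],np.sqrt(w)
def pts(n,m,z): 
    v,u=np.nonzero(m);return np.array([ray(n,a,b,z)[:2] for a,b in zip(u,v)])
def tcp():
    s=ctrl.state();q=s['ee_rot'];R=Rn.from_quat([q[1],q[2],q[3],q[0]]).as_matrix();return s,np.array(s['ee_pos']),R
def go(x,y,z,yaw=None):
    """tool-frame shift (m) and turn about tool axes (deg) to TCP x,y,z, jaws along yaw deg (mod 180), pointing down"""
    s,p,R=tcp(); d=R.T@(np.array([x,y,z])-p)/1000
    out=[]
    for a in ([yaw,yaw+180] if yaw is not None else [np.degrees(np.arctan2(R[1,2],R[0,2]))]):
        c,k=np.cos(np.radians(a)),np.sin(np.radians(a))
        Z=np.array([c,k,0]);Y=np.array([0,0,-1.]);T=np.c_[np.cross(Y,Z),Y,Z]
        r=Rn.from_matrix(R.T@T).as_rotvec(degrees=True)
        out.append(r.round(1).tolist())
    print('shift',d.round(4),'turn',out,'q6',round(s['qpos'][5],2),'rows>=',round(np.linalg.norm(d)/.0625,1))
E
python3 - <<'E'
from h import *
im=rd('top0')
for nm,lo,hi,z in [('red',(0,120,80),(6,255,255),50),('wood',(8,60,60),(22,255,255),58),('yellow',(24,120,100),(34,255,255),8),('green',(40,80,40),(85,255,255),50)]:
    print(nm,[(a,c,ray('top',*c,z)[:2].round(0).tolist()) for a,c in blobs(mask(im,lo,hi),12)])
print(hsv(im)[[208,243,191,142,229,230],[262,310,211,253,135,150]].tolist())
s,p,R=tcp();print(R.round(2))
E
```

```text
red [(61, [308.5, 166.3], [700.0, -45.0]), (24, [273.0, 221.7], [535.0, 54.0]), (76, [163.4, 230.0], [504.0, 369.0])]
wood [(1884, [279.2, 63.7], [1007.0, 48.0]), (1007, [301.9, 225.2], [527.0, -29.0]), (941, [210.7, 190.9], [620.0, 236.0]), (120, [302.1, 205.2], [584.0, -28.0]), (249, [434.8, 209.8], [580.0, -408.0]), (73, [136.2, 220.2], [530.0, 446.0]), (249, [392.7, 224.6], [535.0, -288.0]), (254, [421.7, 267.4], [415.0, -369.0]), (14, [35.6, 367.6], [113.0, 701.0])]
yellow [(76, [155.0, 211.4], [562.0, 407.0]), (715, [200.8, 242.7], [472.0, 267.0])]
green [(392, [346.1, 149.9], [751.0, -154.0]), (77, [144.4, 238.9], [477.0, 422.0]), (22, [299.1, 378.4], [102.0, -30.0]), (13, [276.4, 380.4], [95.0, 33.0]), (17, [284.9, 381.1], [93.0, 9.0]), (16, [24.3, 381.2], [74.0, 733.0]), (50, [35.4, 387.2], [59.0, 701.0]), (358, [263.2, 401.8], [37.0, 68.0]), (809, [23.9, 408.6], [1.0, 728.0]), (22, [313.7, 395.7], [57.0, -71.0]), (26, [63.5, 403.9], [16.0, 619.0]), (25, [55.5, 405.0], [13.0, 641.0]), (14, [68.4, 401.7], [22.0, 606.0]), (257, [295.9, 412.4], [11.0, -23.0]), (15, [290.5, 403.8], [33.0, -8.0]), (23, [306.0, 409.7], [19.0, -50.0])]
[[12, 139, 77], [102, 26, 178], [9, 162, 142], [103, 41, 130], [41, 19, 211], [44, 18, 212]]
[[ 0.97 -0.    0.23]
 [-0.23 -0.    0.97]
 [-0.   -1.   -0.  ]]
```

```bash
python3 - <<'E'
import cv2
im=cv2.imread('pics/top0.png')
a=cv2.resize(im[150:265,110:240],None,fx=4,fy=4,interpolation=cv2.INTER_CUBIC)[:, :]
a=cv2.resize(im[150:265,115:355],(800,383),interpolation=cv2.INTER_CUBIC)
cv2.imwrite('pics/crop0.png',a)
E
```

```text
(no output)
```

View pics/crop0.png

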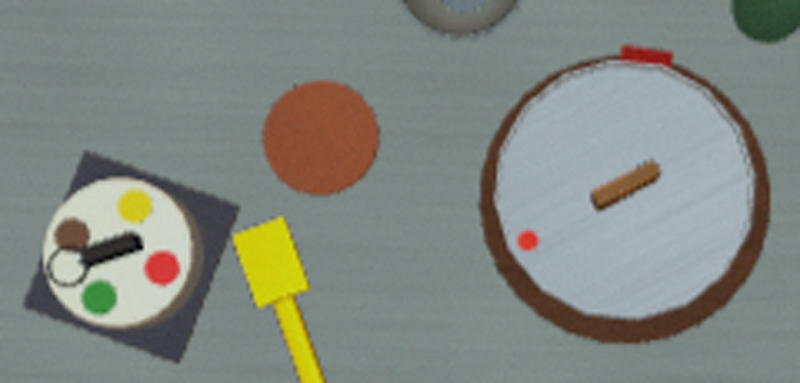

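The crop confirms it: the opening is almost opposite the red fill, and the spatula and rest are clear of other things. Next I work out precise poses.

```bash
cat >> h.py <<'E'
def circ(P,r=None):
    f=(lambda q:np.hypot(*(P-q[:2]).T)-r) if r else (lambda q:np.hypot(*(P-q[:2]).T)-q[2])
    x0=np.r_[P.mean(0),r or 60]
    s=least_squares(lambda q:f(q),x0[:2] if r else x0,loss='soft_l1',f_scale=2);return s.x.round(1),np.abs(s.fun).mean().round(2)
def contour(n,m,z):
    c=max(cv2.findContours(m,cv2.RETR_EXTERNAL,cv2.CHAIN_APPROX_NONE)[0],key=cv2.contourArea)[:,0]
    return np.array([ray(n,u,v,z)[:2] for u,v in c])
def deg(v): return round(float(np.degrees(np.arctan2(v[1],v[0]))),1)
def pots(im):
    m=mask(im,(8,60,60),(22,255,255))
    return [ray('top',*c,58)[:2].round(1).tolist() for a,c in blobs(m,150) if 190<a<330]
def stand(im,c0=(302,208)):
    u,v=map(int,c0); m=mask(im,(8,60,60),(22,255,255),(u-18,v-18,u+18,v+16))
    P=pts('top',m,104);c,ax,w=pca(P)
    b=blobs(mask(im,(0,120,80),(6,255,255),(u-38,v-36,u+38,v+42)),12)
    return c.round(1),deg(ax),w.round(1),[(a,ray('top',*q,54)[:2].round(1)) for a,q in b]
def spat(im):
    m=mask(im,(24,120,100),(34,255,255),(165,150,260,330))
    n,l,s,_=cv2.connectedComponentsWithStats(m); m=(l==1+np.argmax(s[1:,4])).astype(np.uint8)
    P=pts('top',m,12);c,ax,w=pca(P); t=(P-c)@ax; n_=np.array([-ax[1],ax[0]])
    w1=np.std((P-c)[t>0]@n_);w2=np.std((P-c)[t<0]@n_)
    if w2>w1: ax=-ax;t=-t
    tip=t.max();L=t.max()-t.min()
    h=P[(t<tip-90)];hc,hax,_=pca(h); hax*=np.sign(hax@ax)
    # axis from handle; blade centre 35 back from tip
    bl=P[(t>tip-60)&(t<tip-10)].mean(0)
    return dict(blade=bl.round(1),hand=hc.round(1),yaw=deg(bl-hc),hyaw=deg(hax),L=round(L,1),origin=(bl-70*(bl-hc)/np.linalg.norm(bl-hc)).round(1))
E
python3 - <<'E'
from h import *
im=rd('top0')
print('pots',pots(im)); print('stand',stand(im)); print('spat',spat(im))
m=mask(im,(8,120,40),(20,255,140),(250,160,355,262)); 
fill=cv2.morphologyEx(m,cv2.MORPH_CLOSE,np.ones((3,3)))
P=contour('top',fill,8); print('plinth',circ(P,130),circ(P))
b=[q for a,q in blobs(mask(im,(0,120,80),(6,255,255)),12)][0]; mk=ray('top',*b,8)[:2];print('mark',mk)
r=mask(im,(5,120,90),(14,255,200),(185,165,240,220));P=contour('top',r,8);print('rest',circ(P,52),circ(P))
ax=[]
for z in (50,):
    y=ray('top',155,211.4,z)[:2];g=ray('top',144.4,238.9,z)[:2];rr=ray('top',163.4,230,z)[:2]
    c=(y+g)/2;print('drum c',c.round(1),'red',rr.round(1),deg(rr-c),np.linalg.norm(rr-c),deg(y-c),np.linalg.norm(y-c))
h=hsv(im);roi=np.zeros(im.shape[:2],np.uint8)
w=mask(im,(0,0,150),(180,70,255),(120,200,180,252));w=cv2.morphologyEx(w,cv2.MORPH_CLOSE,np.ones((9,9)))
P=contour('top',w,57);print('cap',circ(P,62),circ(P))
k=cv2.inRange(im,(0,0,0),(60,60,60));z=np.zeros_like(k);cv2.circle(z,(150,224),19,255,-1)
bb=k&z;P=pts('top',bb,87);print('blk',pca(P),blobs(bb))
print('hole',ray('top',135.1,229.9,57)[:2])
E
```

```text
pots [[579.9, -407.9], [534.5, -287.6], [415.3, -369.0]]
stand (array([578.2, -26.9]), 119.7, array([ 4.6, 17.2]), [(24, array([535.,  54.]))])
spat {'blade': array([513.9, 282.6]), 'hand': array([410.1, 240.9]), 'yaw': 21.9, 'hyaw': 22.3, 'L': np.float64(203.7), 'origin': array([448.9, 256.5])}
plinth (array([585.1, -30.7]), np.float64(7.29)) (array([581.8, -30.3, 123.4]), np.float64(4.28))
mark [708.75602978 -46.63784744]
rest (array([627.3, 243.8]), np.float64(2.65)) (array([627.2, 243.8,  49.3]), np.float64(0.71))
drum c [517.  408.8] red [503.9 368.6] -108.1 42.325224187775696 -18.0 42.11818768744629
cap (array([516.4, 406.4]), np.float64(0.99)) (array([516.4, 406.4,  62.6]), np.float64(0.81))
blk (array([515.26484736, 404.1582933 ]), array([-0.32741457,  0.94488079]), array([ 4.30844772, 14.46319412])) [(91, [147.8, 224.6])]
hole [501.68202571 448.0500093 ]
```

```bash
cat >> h.py <<'E'
def hullc(m,z):
    v,u=np.nonzero(m);c=cv2.convexHull(np.c_[u,v].astype(np.int32))[:,0]
    return np.array([ray('top',a,b,z)[:2] for a,b in c])
def platec(im):
    m=mask(im,(95,10,140),(125,80,255),(255,160,355,255)); m=cv2.morphologyEx(m,cv2.MORPH_OPEN,np.ones((3,3)))
    n,l,s,_=cv2.connectedComponentsWithStats(m); return circ(hullc(l==1+np.argmax(s[1:,4]),54))
E
python3 - <<'E'
from h import *
im=rd('top0')
m=mask(im,(6,100,30),(18,255,150),(250,160,355,262))|mask(im,(0,120,80),(6,255,255),(295,160,322,175))
P=hullc(m,6);print('plinth',circ(P,130),circ(P)); c=circ(P,130)[0]
print('plate',platec(im))
mk=ray('top',308.5,166.3,8)[:2];print('mark',mk.round(1),'dir',deg(mk-c[:2]),np.linalg.norm(mk-c[:2]))
for uv,z in (((369,225),0),((376,182),165)):print('cruet side',ray('side',*uv,z)[:2].round(0))
print('stopper top',ray('top',351,139,165)[:2].round(0),'bowl',ray('top',253,142,55)[:2].round(0))
go(516,405.5,120,19.3)
E
```

```text
plinth (array([581.3, -30.7]), np.float64(2.31)) (array([579.8, -30.3, 128. ]), np.float64(1.26))
plate (array([580.3, -27.3, 109.4]), np.float64(0.89))
mark [708.8 -46.6] dir -7.1 128.4486454157783
cruet side [ 750. -164.]
cruet side [ 748. -164.]
stopper top [ 753. -153.] bowl [767. 119.]
shift [ 0.4066  0.0453 -0.0341] turn [[0.1, 57.1, 0.0], [0.1, -122.9, -0.1]] q6 -0.1 rows>= 6.6
```

```bash
python3 -m pendant '[0.2,0,-0.017,0,28,0,1, 0.25,0,-0.02,0,36,0,1, 0.3,0,-0.025,0,43,0,1, 0.4066,0,-0.034,0,57.1,0,1, 0.4066,0,-0.034,0,57.1,0,1]' 20 && python3 -c "
from h import *
go(516,405.5,120,19.3)"
```

```text
time: 0.72
ee_pos: [427.2, 435.4, 165.8]
ee_rot: [-0.587, 0.588, -0.394, 0.393]
wrist_force: [0.2, 0.6, 0.1]
gripper_width: 93.7
shift [0.0614 0.0457 0.0708] turn [[0.0, 3.1, -0.0], [-0.0, -176.9, -0.1]] q6 0.31 rows>= 1.7
```

```bash
python3 -m pendant '[0.0614,0.03,0.0708,0,3.1,0,0.6, 0.0614,0.03,0.0708,0,3.1,0,0.6, 0.0614,0.045,0.0708,0,3.1,0,0.6, 0.0614,0.045,0.0708,0,3.1,0,0.6]' 20 && python3 -c "
from h import *
go(516,405.5,63,19.3)
im=snap('top','top1');im=snap('side','side1')
cv2.imwrite('pics/s1.png',cv2.resize(cv2.imread('pics/side1.png')[110:260,80:280],None,fx=4,fy=4,interpolation=cv2.INTER_CUBIC))"
```

```text
time: 1.23
ee_pos: [512.9, 406.6, 118.8]
ee_rot: [-0.576, 0.579, -0.408, 0.407]
wrist_force: [-0.8, 0.2, 0.4]
gripper_width: 58.5
shift [0.0021 0.0558 0.0028] turn [[0.3, 0.3, 0.0], [0.0, -179.7, -0.5]] q6 0.24 rows>= 0.9
```

View pics/s1.png

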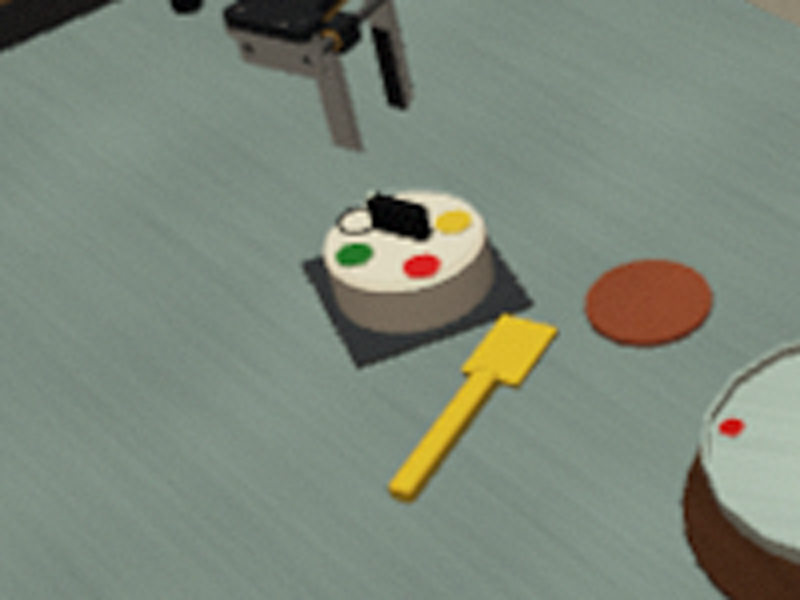

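The side view shows the fingers straddling the cap bar, about 30 mm above it. I descend, grip and turn.

```bash
python3 -m pendant '[0.002,0.0555,0.003,0,0,0,0.6, 0.002,0.0555,0.003,0,0,0,0.6, 0.002,0.0555,0.003,0,0,0,0, 0.002,0.0555,0.003,0,0,0,0, 0.002,0.0555,0.003,0,0,0,0]' 15 && python3 -m pendant '[0,0,0,0,0,0,0,0,0,0,0,0,0,0]' && python3 -m pendant '[0,0,0,0,-10,0,0, 0,0,0,0,-20,0,0, 0,0,0,0,-30,0,0, 0,0,0,0,-40,0,0, 0,0,0,0,-50,0,0]' && python3 -c "
from h import *
go(516,405.5,63,161.9)"
```

```text
time: 1.95
ee_pos: [519.2, 407.0, 68.3]
ee_rot: [0.579, -0.577, 0.407, -0.408]
wrist_force: [0.7, -0.3, 0.5]
gripper_width: 29.9
time: 2.2
ee_pos: [518.3, 406.3, 66.2]
ee_rot: [0.578, -0.578, 0.407, -0.408]
wrist_force: [0.4, 1.1, -0.1]
gripper_width: 9.3
time: 2.82
ee_pos: [518.2, 406.1, 65.8]
ee_rot: [-0.696, 0.696, -0.123, 0.123]
wrist_force: [1.3, 0.7, -0.5]
gripper_width: 0.5
shift [-0.0018  0.0028 -0.0013] turn [[-0.0, -92.0, -0.0], [0.0, 88.0, -0.0]] q6 -0.64 rows>= 0.1
```

```bash
python3 -c "
from h import *
s,p,R=tcp();print(p,proj('side',p),proj('top',p))
im=snap('top','top2');im=snap('side','side2')
a=cv2.resize(cv2.imread('pics/side2.png')[110:235,100:260],None,fx=3,fy=3,interpolation=cv2.INTER_CUBIC)
b=cv2.resize(cv2.imread('pics/top2.png')[165:290,90:190],None,fx=3,fy=3,interpolation=cv2.INTER_CUBIC)
cv2.imwrite('pics/s2.png',np.hstack([a,b]))"
```

```text
[518.18854158 406.13494664  65.77989397] [181.13867257 165.47335025] [149.18290163 224.23062047]
```

View pics/s2.png

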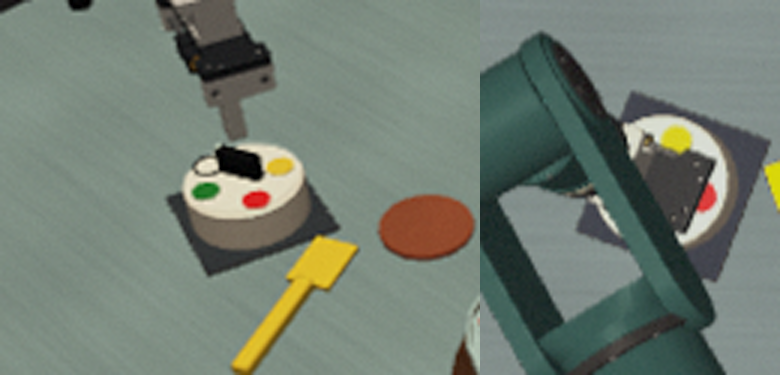

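```bash
python3 -c "
from h import *
print('bar top',proj('side',(516,405.5,87)),'cap c',proj('side',(516,405.5,57)))
for z in (66,95,125): print(z,ray('side',179,155.7,z)[:2])
for z in (66,140,170,200): print(z,ray('top',155,225,z)[:2])
im=rd('side0')
for nm,lo,hi,z in [('red',(0,120,80),(6,255,255),50),('yellow',(20,120,100),(34,255,255),50),('green',(40,80,40),(85,255,255),50)]:
  print(nm,[(a,c,ray('side',*c,z)[:2].round(0).tolist()) for a,c in blobs(mask(im,lo,hi,(140,140,280,240)),12)])
for q in pots(rd('top0')): print(q,proj('side',(*q,58)).round(1))
print([(a,c,ray('side',*c,58)[:2].round(0)) for a,c in blobs(mask(im,(8,60,60),(24,255,255),(340,260,440,360)),60)])
print('tcp start top0',proj('top',(128.8,534.1,165.3)))
"
```

```text
bar top [179.42618702 160.54357944] cap c [181.23752376 168.03954449]
66 [545.99245969 453.74403731]
95 [525.30962332 417.37233469]
125 [503.9135857  379.74643544]
66 [516.37339091 389.35329633]
140 [510.26369698 369.59745743]
170 [507.78679403 361.58833356]
200 [505.30989109 353.57920968]
red [(41, [185.0, 176.1], [503.0, 371.0]), (19, [262.4, 216.5], [535.0, 58.0])]
yellow [(38, [192.9, 165.0], [556.0, 398.0]), (498, [198.3, 208.1], [436.0, 223.0])]
green [(39, [168.1, 173.1], [477.0, 425.0])]
[579.9, -407.9] [418.5 296.7]
[534.5, -287.6] [364.2 280.7]
[415.3, -369.0] [364.  334.4]
[(316, [363.4, 282.0], array([ 530., -288.])), (345, [417.7, 298.2], array([ 575., -409.])), (422, [363.2, 336.0], array([ 411., -370.]))]
tcp start top0 [ 80.01701139 371.17042337]
```

```bash
python3 -c "
from h import *
for X in ((128.8,534.1,165.3),(512.9,406.6,118.8),(512.9,406.6,155),(518.2,406.1,65.8),(518.2,406.1,103)): print(X,proj('side',X).round(1))
a=np.hstack([cv2.resize(cv2.imread(f'pics/side{k}.png')[y:y+90,x:x+75],None,fx=5,fy=5,interpolation=cv2.INTER_CUBIC) for k,x,y in ((0,0,110),(2,145,100))])
cv2.imwrite('pics/s3.png',a)
s=ctrl.state();print(s['time'],s['qpos'],s['ee_pos'])
"
```

```text
(128.8, 534.1, 165.3) [ 29.7 184. ]
(512.9, 406.6, 118.8) [176.4 152.6]
(512.9, 406.6, 155) [174.1 142.9]
(518.2, 406.1, 65.8) [181.1 165.5]
(518.2, 406.1, 103) [178.9 156.1]
2.925 [ 5.78657446e-01  3.63663027e-01  1.23930843e+00  6.68997908e-05
  1.53886132e+00 -6.36026230e-01] [518.1638425  406.12882521  65.77424517]
```

View pics/s3.png

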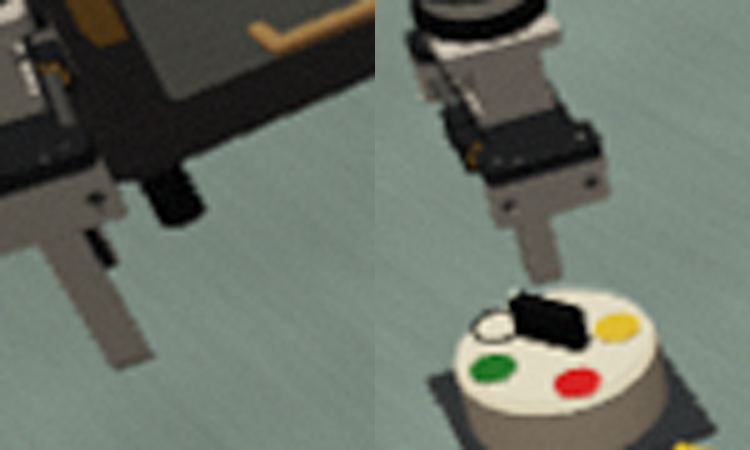

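```bash
python3 -c "
from h import *
d=np.array([.23,.973,0])
for z in (165.3,202):
  for s in (-1,1): print('start',z,s,proj('side',np.array([128.8,534.1,z])+s*53*d).round(1))
d=np.array([.944,.33,0])
for z in (118.8,155):
  for s in (-1,1): print('s1',z,s,proj('side',np.array([512.9,406.6,z])+s*35*d).round(1))
print(ray('side',166.3,147.5,118.8),ray('side',180,136,118.8))
"
```

```text
start 165.3 -1 [ 33.7 194.6]
start 165.3 1 [ 26. 174.]
start 202 -1 [ 27.4 183.9]
start 202 1 [ 19.9 163.4]
s1 118.8 -1 [170.  158.9]
s1 118.8 1 [182.6 146.6]
s1 155 -1 [167.5 149.2]
s1 155 1 [180.4 136.9]
[508.66550519 453.52518629 118.8       ] [577.3124325  472.68863613 118.8       ]
```

The images and the failed grip agree: the real fingertips sit about 37 mm above the reported TCP. They match in side0, side1 and side2, while points of known height fit the calibration. I turn back open, go 38 mm lower and watch the force.

```bash
python3 -m pendant '[-0.002,-0.04,0,0,0,0,0.6, -0.002,-0.04,0,0,0,0,0.6, -0.002,-0.04,0,0,20,0,0.6, -0.002,-0.04,0,0,30,0,0.6, -0.002,-0.04,0,0,40,0,0.6]' 15 && python3 -m pendant '[0,0,0,0,10.3,0,0.6, 0,0.04,0,0,10.3,0,0.6, 0,0.06,0,0,10.3,0,0.6, 0,0.07,0,0,10.3,0,0.6, 0,0.07,0,0,10.3,0,0.6]' && python3 -c "
from h import *
go(516,405.5,28,19.3)"
```

```text
time: 3.55
ee_pos: [515.9, 406.6, 104.5]
ee_rot: [-0.632, 0.633, -0.316, 0.316]
wrist_force: [0.6, 0.3, -0.3]
gripper_width: 47.2
time: 4.18
ee_pos: [515.9, 406.7, 35.0]
ee_rot: [-0.603, 0.604, -0.369, 0.369]
wrist_force: [-0.3, 0.5, -0.2]
gripper_width: 56.2
shift [ 0.0011  0.007  -0.0005] turn [[0.1, 7.8, 0.0], [0.0, -172.2, -0.1]] q6 0.11 rows>= 0.1
```

```bash
python3 -m pendant '[0.001,0,0,0,7.8,0,0.6, 0.001,0.003,0,0,7.8,0,0.6, 0.001,0.006,0,0,7.8,0,0.3, 0.001,0.006,0,0,7.8,0,0, 0.001,0.006,0,0,7.8,0,0]' && python3 -m pendant '[0,0,0,0,0,0,0,0,0,0,0,0,0,0,0,0,0,0,0,0,0]' && python3 -c "
from h import *
go(516,405.5,28,19.3)"
```

```text
time: 4.8
ee_pos: [516.8, 406.1, 30.0]
ee_rot: [0.577, -0.577, 0.409, -0.409]
wrist_force: [-1.0, 0.5, -0.2]
gripper_width: 29.7
time: 5.18
ee_pos: [516.4, 405.9, 30.0]
ee_rot: [-0.577, 0.577, -0.409, 0.409]
wrist_force: [-1.5, 0.1, 0.9]
gripper_width: 14.2
shift [ 0.0003  0.002  -0.0005] turn [[0.0, 0.0, -0.0], [-0.0, -180.0, -0.1]] q6 0.24 rows>= 0.0
```

The bar is gripped at 14.2 mm. Now I turn it.

```bash
python3 -m pendant '[0,0,0,0,-10,0,0, 0,0,0,0,-20,0,0, 0,0,0,0,-30,0,0, 0,0,0,0,-40,0,0, 0,0,0,0,-50,0,0]' && python3 -m pendant '[0,0,0,0,-10,0,0, 0,0,0,0,-20,0,0, 0,0,0,0,-30,0,0, 0,0,0,0,-40,0,0, 0,0,0,0,-50,0,0]' && python3 -m pendant '[0,0,0,0,-10,0,0, 0,0,0,0,-20,0,0, 0,0,0,0,-30,0,0, 0,0,0,0,-42.6,0,0, 0,0,0,0,-42.6,0,0]' && python3 -m pendant '[0,0,0,0,0,0,0,0,0,0,0,0,0,0,0,0,0,0,0,0,0]' && python3 -c "
from h import *
go(516,405.5,28,161.9)"
```

```text
time: 5.8
ee_pos: [518.6, 408.1, 30.0]
ee_rot: [0.698, -0.694, 0.124, -0.126]
wrist_force: [4.5, 4.9, -2.8]
gripper_width: 13.9
time: 6.42
ee_pos: [518.4, 411.1, 30.1]
ee_rot: [0.686, -0.681, -0.183, 0.179]
wrist_force: [3.7, 11.4, -3.9]
gripper_width: 13.9
time: 7.05
ee_pos: [516.3, 412.6, 30.1]
ee_rot: [0.575, -0.568, -0.419, 0.413]
wrist_force: [0.4, 12.8, -2.6]
gripper_width: 13.5
time: 7.42
ee_pos: [516.3, 412.6, 30.1]
ee_rot: [0.575, -0.569, -0.419, 0.413]
wrist_force: [0.2, 12.5, -2.8]
gripper_width: 13.8
shift [-0.0069  0.002  -0.0019] turn [[-0.1, 0.1, 0.7], [1.0, -179.9, 0.2]] q6 -2.25 rows>= 0.1
```

```bash
python3 -m pendant '[0,0,0,0,0,0,0.6,0,0,0,0,0,0,0.6,0,-0.03,0,0,0,0,0.6,0,-0.09,0,0,0,0,0.6,0,-0.09,0,0,0,0,0.6]' && python3 -m pendant '[0,-0.03,0,0,30,0,1,0,-0.03,0,0,40,0,1,0,-0.03,0,0,50,0,1]' && python3 -c "
from h import *
im=snap('top','top3');snap('side','side3')
for n in ('top','side'):
  im=rd(n+'3');
  print(n,[(k,[(a,c,ray(n,*c,50)[:2].round(1).tolist()) for a,c in blobs(mask(im,lo,hi,(120,150,210,255)),8)]) for k,lo,hi in (('r',(0,120,80),(6,255,255)),('y',(20,120,100),(34,255,255)),('g',(40,80,40),(85,255,255)))])
a=cv2.resize(cv2.imread('pics/side3.png')[140:210,145:225],None,fx=5,fy=5,interpolation=cv2.INTER_CUBIC)
b=cv2.resize(cv2.imread('pics/top3.png')[190:260,115:195],None,fx=5,fy=5,interpolation=cv2.INTER_CUBIC)
cv2.imwrite('pics/s4.png',np.hstack([a,b]))
go(448.9,256.5,60,111.9)"
```

```text
time: 8.05
ee_pos: [520.4, 407.6, 127.6]
ee_rot: [-0.572, 0.573, 0.42, -0.41]
wrist_force: [0.8, -0.0, -0.3]
gripper_width: 55.8
time: 8.43
ee_pos: [517.0, 405.4, 149.6]
ee_rot: [-0.666, 0.666, 0.238, -0.238]
wrist_force: [0.0, -0.1, -1.0]
gripper_width: 83.0
top [('r', [(91, [163.1, 230.0], [503.8, 369.5])]), ('y', [(61, [155.5, 212.0], [555.4, 394.3]), (512, [197.2, 232.4], [499.3, 271.0])]), ('g', [(27, [125.6, 214.7], [545.5, 480.4]), (103, [126.7, 228.1], [506.8, 474.7]), (90, [134.1, 244.3], [460.8, 450.6]), (92, [144.9, 243.8], [463.0, 419.6])])]
side [('r', [(42, [184.6, 176.0], [502.4, 372.6])]), ('y', [(38, [192.9, 165.0], [555.9, 397.7]), (424, [195.3, 210.8], [423.3, 220.8])]), ('g', [(38, [168.0, 173.1], [476.3, 424.9])])]
shift [-0.1471  0.0892 -0.0713] turn [[0.0, 17.7, -0.1], [-0.1, -162.3, -0.0]] q6 -1.68 rows>= 3.0
```

View pics/s4.png

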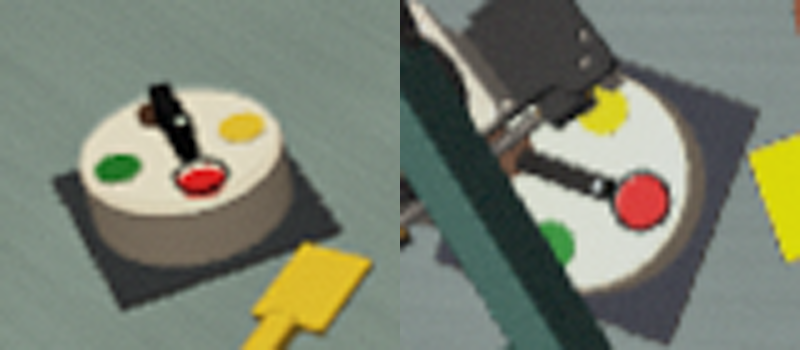

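The top crop shows the ring concentric with the red disc, and the side crop agrees within about 1 px. Next is the spatula.

```bash
python3 -m pendant '[-0.1471,0,-0.0713,0,10,0,1,-0.1471,0,-0.0713,0,17.7,0,1,-0.1471,0,-0.0713,0,17.7,0,0.7,-0.1471,0.06,-0.0713,0,17.7,0,0.7,-0.1471,0.1,-0.0713,0,17.7,0,0.7]' 20 && python3 -m pendant '[0,0.01,0,0,0,0,0.7]' && python3 -c "
from h import *
im=snap('side','side4')
print(proj('side',(503.0,368.9,57)),ray('side',185.2,175.6,57),ray('top',163,230.2,57))
go(448.9,256.5,-33,111.9)
im=snap('top','top4');print(spat(im),pots(im))
s,p,R=tcp();
a=cv2.resize(cv2.imread('pics/side4.png')[120:260,130:290],None,fx=4,fy=4,interpolation=cv2.INTER_CUBIC);cv2.imwrite('pics/s5.png',a)"
```

```text
time: 9.15
ee_pos: [448.0, 255.9, 47.7]
ee_rot: [-0.694, 0.694, 0.135, -0.136]
wrist_force: [-1.2, -0.0, -1.1]
gripper_width: 67.5
time: 9.28
ee_pos: [446.4, 255.7, 36.3]
ee_rot: [-0.693, 0.695, 0.133, -0.138]
wrist_force: [0.7, -0.5, 0.0]
gripper_width: 65.8
[185.07031293 174.66133265] [500.33303456 364.8151001   57.        ] [502.755327   367.99104814  57.        ]
shift [ 0.0021  0.0699 -0.0003] turn [[0.0, 0.2, -0.3], [-0.5, -179.8, -0.0]] q6 -1.55 rows>= 1.1
{'blade': array([526.1, 271. ]), 'hand': array([nan, nan]), 'yaw': nan, 'hyaw': nan, 'L': np.float64(49.5), 'origin': array([nan, nan])} [[562.3, -369.5], [534.5, -287.6], [415.3, -369.0]]h.py:24: RuntimeWarning: Mean of empty slice.
  c=P.mean(0);w,V=np.linalg.eigh(np.cov((P-c).T));return c,V[:,-1],np.sqrt(w)
  ret = um.true_divide(
  avg = a.mean(axis, **keepdims_kw)
h.py:24: RuntimeWarning: Degrees of freedom <= 0 for slice
  c=P.mean(0);w,V=np.linalg.eigh(np.cov((P-c).T));return c,V[:,-1],np.sqrt(w)
  c *= np.true_divide(1, fact)
  c *= np.true_divide(1, fact)
```

View pics/s5.png

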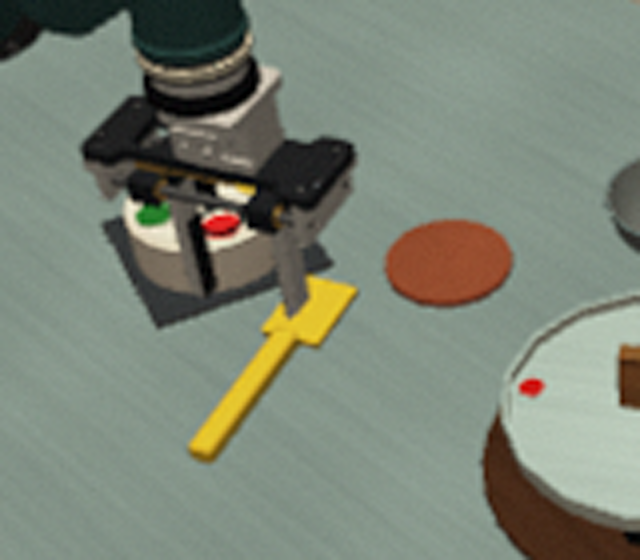

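The side view shows the fingers about 70 mm above the handle. One pot has been knocked and is now at (562,-369.5). I descend and grip.

```bash
python3 -m pendant '[0.002,0.058,0,0,0,0,0.5,0.002,0.058,0,0,0,0,0.5,0.002,0.066,0,0,0,0,0.5,0.002,0.069,0,0,0,0,0.5,0.002,0.069,0,0,0,0,0.4]' 20 && python3 -m pendant '[0,0,0,0,0,0,0,0,0,0,0,0,0,0,0,0,0,0,0,0,0,0,0,0,0,0,0,0]' && python3 -c "
from h import *
s,p,R=tcp();print(s['ee_pos'],s['gripper_width'],s['wrist_force'])
im=rd('top4');print(blobs(mask(im,(24,120,100),(34,255,255),(165,150,260,330))))"
```

```text
time: 10.0
ee_pos: [451.8, 258.4, -27.8]
ee_rot: [0.694, -0.694, -0.136, 0.134]
wrist_force: [0.0, -0.1, -0.5]
gripper_width: 40.4
time: 10.5
ee_pos: [451.1, 258.2, -28.7]
ee_rot: [0.694, -0.694, -0.135, 0.134]
wrist_force: [-0.2, 1.2, 1.9]
gripper_width: 19.6
[451.13602504 258.22417941 -28.66279518] 19.55071877880976 [-0.19511799  1.21626277  1.92862484]
[(108, [199.1, 222.7]), (51, [212.4, 267.8])]
```

```bash
python3 -m pendant '[0,-0.05,0,0,0,0,0,0,-0.05,0,0,0,0,0]' && python3 -c "
from h import *
print(tcp()[0]['gripper_width']);go(564.7,218.7,21)"
```

```text
time: 10.75
ee_pos: [454.1, 259.3, 24.8]
ee_rot: [0.695, -0.694, -0.138, 0.132]
wrist_force: [-0.1, -0.5, -1.1]
gripper_width: 19.2
19.150060065854003
shift [ 0.0873  0.0046 -0.079 ] turn [[-0.0, -0.0, 0.5]] q6 -1.54 rows>= 1.9
```

```bash
python3 -m pendant '[0.0437,0,-0.0395,0,0,0,0,0.0873,0,-0.079,0,0,0,0,0.0873,0,-0.079,0,0,0,0,0.0873,0.02,-0.079,0,0,0,0,0.0873,0.035,-0.079,0,0,0,0]' && python3 -m pendant '[0,0,0,0,0,0,0]' && python3 -c "
from h import *
print(tcp()[0]['gripper_width'],tcp()[0]['wrist_force']);go(564.7,218.7,-19)"
```

```text
time: 11.38
ee_pos: [559.5, 217.3, -16.3]
ee_rot: [0.694, -0.694, -0.134, 0.136]
wrist_force: [0.6, 0.0, -1.3]
gripper_width: 19.6
time: 11.5
ee_pos: [558.7, 217.1, -16.7]
ee_rot: [-0.694, 0.694, 0.133, -0.137]
wrist_force: [-1.2, -0.3, -0.9]
gripper_width: 19.4
19.365259230045698 [-1.18553747 -0.25600586 -0.89420498]
shift [ 0.0062  0.0022 -0.0008] turn [[-0.0, 0.0, -0.3]] q6 -1.68 rows>= 0.1
```

Lower slightly, release, retreat upwards and check.

```bash
python3 -m pendant '[0.006,0.002,0,0,0,0,0,0.006,0.003,0,0,0,0,0.3,0.006,0.003,0,0,0,0,0.4,0.006,0.003,0,0,0,0,0.5,0.006,-0.08,0,0,0,0,0.5]' && python3 -m pendant '[0,-0.08,-0.06,0,20,0,0.5,-0.05,-0.1,-0.15,0,30,0,0.6,-0.05,-0.1,-0.2,0,40,0,0.6,-0.05,-0.1,-0.25,0,50,0,0.6,-0.05,-0.1,-0.27,0,53,0,0.6]' && python3 -c "
from h import *
im=snap('top','top5');snap('side','side5')
print(spat(im),pots(im),stand(im),platec(im))
go(579.5,-27.2,80,29.1)"
```

```text
time: 12.12
ee_pos: [561.9, 218.1, 39.4]
ee_rot: [-0.694, 0.695, 0.13, -0.14]
wrist_force: [0.7, 0.1, -0.6]
gripper_width: 46.8
time: 12.75
ee_pos: [622.1, -51.5, 146.8]
ee_rot: [0.681, -0.681, 0.19, -0.192]
wrist_force: [0.7, -0.3, -0.8]
gripper_width: 56.5
{'blade': array([633.2, 246.7]), 'hand': array([528.2, 202.8]), 'yaw': 22.7, 'hyaw': 22.8, 'L': np.float64(206.8), 'origin': array([568.6, 219.7])} [[559.5, 74.1], [562.3, -369.5], [534.5, -287.6], [415.0, -369.0]] (array([578.4, -27.1]), 120.0, array([ 4.6, 17.4]), [(24, array([535.,  54.]))]) (array([579.9, -45. ,  72.4]), np.float64(8.07))
shift [-0.0519  0.0657  0.0018] turn [[0.0, 29.3, 0.2], [0.2, -150.7, -0.1]] q6 -1.2 rows>= 1.3
```

The spatula blade is now about 6 mm from the rest's centre. Next is the stand's grip bar.

```bash
python3 -m pendant '[-0.0519,0.03,0.0018,0,10,0,0.6,-0.0519,0.055,0.0018,0,20,0,0.6,-0.0519,0.055,0.0018,0,29.8,0,0.6,-0.0519,0.055,0.0018,0,29.8,0,0.6,-0.0519,0.055,0.0018,0,29.8,0,0.6]' 45 && python3 -c "
from h import *
go(579.5,-27.2,33,29.6)"
```

```text
time: 13.48
ee_pos: [578.4, -20.8, 91.1]
ee_rot: [0.611, -0.61, 0.357, -0.357]
wrist_force: [-0.2, -0.4, -0.0]
gripper_width: 56.6
shift [ 0.0061  0.0581 -0.0022] turn [[-0.1, -0.3, 0.0], [-0.1, 179.7, -0.1]] q6 -0.65 rows>= 0.9
```

```bash
python3 -m pendant '[0.006,0.03,-0.002,0,0,0,0.6,0.006,0.05,-0.002,0,0,0,0.6,0.006,0.058,-0.002,0,0,0,0.5,0.006,0.058,-0.002,0,0,0,0.4,0.006,0.058,-0.002,0,0,0,0.3]' 45 && python3 -m pendant '[0,0,0,0,0,0,0,0,0,0,0,0,0,0,0,0,0,0,0,0,0,0,0,0,0,0,0,0]' && python3 -m pendant '[0,-0.003,0,0,0,0,0,0,-0.006,0,0,0,0,0,0,-0.01,0,0,0,0,0,0,-0.014,0,0,0,0,0,0,-0.014,0,0,0,0,0]'&& python3 -c "
from h import *
go(580.5,-30,53);print(tcp()[0]['ft_torque'])"
```

```text
time: 14.1
ee_pos: [580.2, -27.4, 33.7]
ee_rot: [0.61, -0.609, 0.357, -0.359]
wrist_force: [0.6, -0.1, 0.6]
gripper_width: 31.1
time: 14.6
ee_pos: [579.5, -27.5, 33.2]
ee_rot: [0.61, -0.61, 0.358, -0.358]
wrist_force: [-0.6, 0.0, 4.1]
gripper_width: 13.9
time: 15.22
ee_pos: [579.6, -27.4, 46.8]
ee_rot: [0.61, -0.61, 0.358, -0.358]
wrist_force: [-0.8, 0.4, -6.6]
gripper_width: 13.7
shift [ 0.0027 -0.0062 -0.0004] turn [[-0.0, -0.0, 0.0]] q6 -0.65 rows>= 0.1
[-0.09769241  0.07147495 -0.01081766]
```

```bash
python3 -m pendant '[0.0025,0,0,0,9,0,0,0.0025,0,0,0,18,0,0,0.0025,0,0,0,27,0,0,0.0025,0,0,0,36,0,0,0.0025,0,0,0,45,0,0]' && python3 -m pendant '[0,0,0,0,9,0,0,0,0,0,0,18,0,0,0,0,0,0,27,0,0,0,0,0,0,36,0,0,0,0,0,0,45,0,0]' && python3 -m pendant '[0,0,0,0,9,0,0,0,0,0,0,18,0,0,0,0,0,0,27,0,0,0,0,0,0,36.9,0,0,0,0,0,0,36.9,0,0]'&& python3 -m pendant '[0,0,0,0,0,0,0,0,0,0,0,0,0,0]' && python3 -c "
from h import *
go(580.5,-30,38,-97.3);print(tcp()[0]['ft_torque'])
im=snap('top','top6');snap('side','side6')
a=cv2.resize(cv2.imread('pics/side6.png')[130:280,220:420],None,fx=3,fy=3,interpolation=cv2.INTER_CUBIC);cv2.imwrite('pics/s6.png',a)"
```

```text
time: 15.85
ee_pos: [580.3, -29.6, 46.2]
ee_rot: [0.425, -0.425, 0.565, -0.565]
wrist_force: [0.7, -1.3, -7.6]
gripper_width: 13.5
time: 16.48
ee_pos: [580.3, -29.5, 46.2]
ee_rot: [0.176, -0.176, 0.685, -0.685]
wrist_force: [-0.1, 0.5, -7.1]
gripper_width: 13.7
time: 17.1
ee_pos: [580.3, -29.6, 46.2]
ee_rot: [-0.047, 0.047, 0.706, -0.705]
wrist_force: [1.0, -0.5, -7.4]
gripper_width: 13.6
time: 17.35
ee_pos: [580.4, -29.6, 46.3]
ee_rot: [-0.047, 0.047, 0.706, -0.705]
wrist_force: [0.2, 0.5, -8.5]
gripper_width: 13.5
shift [-0.0002  0.0083  0.0004] turn [[0.0, -0.4, 0.0], [-0.0, 179.6, 0.0]] q6 1.56 rows>= 0.1
[-0.00185487  0.13417548 -0.04124533]
```

View pics/s6.png

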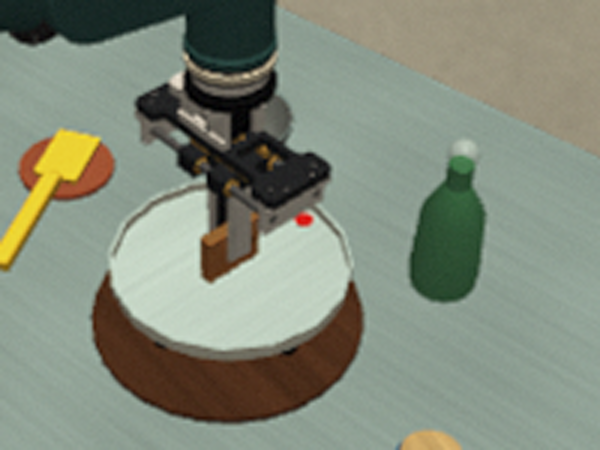

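The stand is lifted level, with the red dot now pointing +x near the rim mark. I lower and release it.

```bash
python3 -m pendant '[0,0.004,0,0,0,0,0,0,0.008,0,0,0,0,0,0,0.012,0,0,0,0,0,0,0.0135,0,0,0,0,0,0,0.0135,0,0,0,0,0]' && python3 -m pendant '[0,0,0,0,0,0,0.3,0,0,0,0,0,0,0.4,0,0,0,0,0,0,0.5,0,0,0,0,0,0,0.5,0,-0.06,0,0,0,0,0.5]' && python3 -m pendant '[0,-0.06,0,0,0,0,0.6,0,-0.1,0,0,0,0,0.7,-0.02,-0.1,0.15,0,-10,0,0.8,-0.04,-0.1,0.25,0,-20,0,0.8,-0.04,-0.1,0.3,0,-30,0,0.8]' && python3 -c "
from h import *
s,p,R=tcp();print(p,R[:,2])
im=snap('top','top7');snap('side','side7')
print(stand(im),platec(im),pots(im),spat(im))
cv2.imwrite('pics/s7.png',np.hstack([cv2.resize(cv2.imread('pics/top7.png')[120:270,170:370],(400,300),interpolation=cv2.INTER_CUBIC),cv2.resize(cv2.imread('pics/side7.png')[165:315,200:400],(400,300),interpolation=cv2.INTER_CUBIC)]))"
```

```text
time: 18.08
ee_pos: [580.4, -29.6, 33.3]
ee_rot: [-0.048, 0.048, 0.706, -0.705]
wrist_force: [-1.1, 1.0, -4.0]
gripper_width: 13.8
time: 18.7
ee_pos: [575.5, -28.9, 86.8]
ee_rot: [-0.053, 0.043, 0.706, -0.705]
wrist_force: [1.8, 0.8, 0.6]
gripper_width: 47.1
time: 19.32
ee_pos: [581.6, -216.9, 193.2]
ee_rot: [-0.139, 0.139, -0.693, 0.693]
wrist_force: [0.9, 0.2, -0.5]
gripper_width: 75.3
[ 581.55614874 -216.8620628   193.17065938] [ 3.85074750e-01 -9.22885225e-01  5.46878892e-04]
(array([580.7, -30. ]), 171.7, array([ 4., 18.]), [(25, array([676. , -43.1]))]) (array([582.5, -29.8, 109.9]), np.float64(1.02)) [[534.5, -287.6], [415.0, -369.0]] {'blade': array([633.2, 246.7]), 'hand': array([528.3, 202.8]), 'yaw': 22.7, 'hyaw': 22.9, 'L': np.float64(206.8), 'origin': array([568.6, 219.7])}
```

View pics/s7.png

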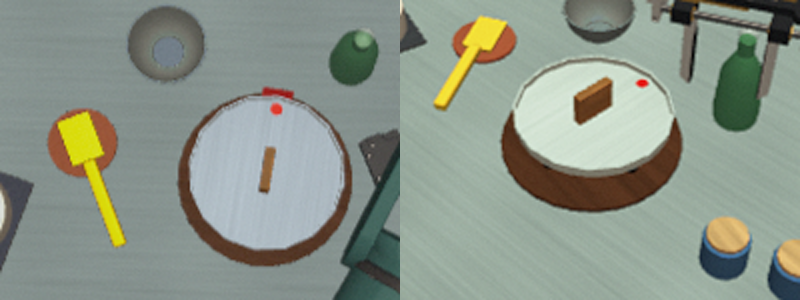

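The stand is seated: centre (581,-30), yaw about -8°, red dot beside the rim mark. Target spots in stand axes are C(55,40), B(-55,40) and A(0,-60). First is the pot at (415,-369).

```bash
python3 -c "
from h import *
go(415,-369,40,-62)"
```

```text
shift [0.208  0.1523 0.0749] turn [[-0.1, -6.1, 0.1], [-0.2, 173.9, -0.1]] q6 0.73 rows>= 4.3
```

```bash
python3 -m pendant '[0.208,0,0.0749,0,-6.1,0,1,0.208,0,0.0749,0,-6.1,0,1,0.208,0.02,0.0749,0,-6.1,0,1,0.208,0.08,0.0749,0,-6.1,0,1,0.208,0.15,0.0749,0,-6.1,0,1]' 25 && python3 -m pendant '[0,0,0,0,0,0,1]' && python3 -c "
from h import *
go(415,-369,40,-62);print(tcp()[1])"
```

```text
time: 20.05
ee_pos: [418.0, -364.4, 62.7]
ee_rot: [-0.173, 0.171, -0.684, 0.687]
wrist_force: [0.1, -0.4, -0.7]
gripper_width: 93.9
time: 20.18
ee_pos: [413.8, -357.5, 55.3]
ee_rot: [0.17, -0.175, 0.691, -0.681]
wrist_force: [-0.0, -1.1, 0.1]
gripper_width: 93.9
shift [0.0043 0.0152 0.0109] turn [[0.9, 0.3, 0.2], [0.3, -179.7, -1.4]] q6 0.26 rows>= 0.3
[ 413.80370359 -357.54014066   55.34807201]
```

```bash
python3 -m pendant '[0.002,0,0.009,0,0,0,1,0.002,0,0.009,0,0,0,1]' && python3 -c "
from h import *
go(415,-369,-23,-62);print(tcp()[1])"
```

```text
time: 20.42
ee_pos: [423.9, -374.0, 66.9]
ee_rot: [-0.175, 0.172, -0.683, 0.688]
wrist_force: [0.9, 0.2, 0.6]
gripper_width: 94.1
shift [ 0.0057  0.0898 -0.0094] turn [[-0.5, 0.4, -0.1], [-0.2, -179.6, 0.7]] q6 0.25 rows>= 1.4
[ 423.90984525 -374.00777671   66.93235638]
```

```bash
python3 -m pendant '[0,0.02,0,0,0,0,1,0,0.02,0,0,0,0,1,0,0.02,0,0,0,0,1,0,0.02,0,0,0,0,1]' && python3 -c "
from h import *
go(415,-369,-23,-62);print(tcp()[1])"
```

```text
time: 20.92
ee_pos: [421.7, -372.0, 43.9]
ee_rot: [-0.174, 0.173, -0.685, 0.686]
wrist_force: [-0.7, 0.1, 0.2]
gripper_width: 94.1
shift [ 0.0045  0.0668 -0.006 ] turn [[-0.1, 0.4, -0.0], [-0.1, -179.6, 0.2]] q6 0.25 rows>= 1.1
[ 421.68399803 -372.00845566   43.86040751]
```

```bash
python3 -m pendant '[0.0045,0,-0.006,0,0,0,1,0.0045,0.03,-0.006,0,0,0,1,0.0045,0.055,-0.006,0,0,0,1,0.0045,0.066,-0.006,0,0,0,1,0.0045,0.066,-0.006,0,0,0,1]' 25 && python3 -m pendant '[0,0,0,0,0,0,0.4,0,0,0,0,0,0,0.4,0,0,0,0,0,0,0.4,0,0,0,0,0,0,0.4]' && python3 -m pendant '[0,-0.04,0,0,0,0,0.4,0,-0.08,0,0,0,0,0.4,0,-0.12,0,0,0,0,0.4,0,-0.13,0,0,0,0,0.4,0,-0.13,0,0,0,0,0.4]' && python3 -c "
from h import *
go(641,2,110)"
```

```text
time: 21.55
ee_pos: [413.5, -367.7, -24.2]
ee_rot: [0.173, -0.173, 0.686, -0.685]
wrist_force: [0.3, 0.3, 0.3]
gripper_width: 94.3
time: 22.05
ee_pos: [414.3, -368.5, -23.2]
ee_rot: [-0.173, 0.173, -0.685, 0.686]
wrist_force: [-1.0, -0.1, 1.0]
gripper_width: 59.3
time: 22.68
ee_pos: [413.9, -368.1, 105.7]
ee_rot: [0.173, -0.173, 0.686, -0.685]
wrist_force: [0.6, 0.8, -2.6]
gripper_width: 60.1
shift [-0.3756 -0.0042 -0.2178] turn [[0.0, 0.0, 0.0]] q6 0.25 rows>= 6.9
```

```bash
python3 -m pendant '[-0.04,-0.005,-0.023,0,0,0,0.4,-0.08,-0.005,-0.047,0,0,0,0.4,-0.125,-0.005,-0.073,0,0,0,0.4,-0.17,-0.005,-0.099,0,0,0,0.4,-0.215,-0.005,-0.125,0,0,0,0.4]' && python3 -m pendant '[-0.045,0,-0.026,0,0,0,0.4,-0.09,0,-0.052,0,0,0,0.4,-0.13,0,-0.075,0,0,0,0.4,-0.16,0,-0.0928,0,0,0,0.4,-0.16,0,-0.0928,0,0,0,0.4]' && python3 -m pendant '[0,0,0,0,0,0,0.4,0,0,0,0,0,0,0.4,0,0,0,0,0,0,0.4]' && python3 -c "
from h import *
go(641,2,32,-62)"
```

```text
time: 23.3
ee_pos: [542.9, -154.0, 107.9]
ee_rot: [0.172, -0.175, 0.687, -0.684]
wrist_force: [-0.1, 0.3, -1.7]
gripper_width: 59.6
time: 23.92
ee_pos: [639.5, 4.2, 107.2]
ee_rot: [0.173, -0.176, 0.686, -0.684]
wrist_force: [0.0, -1.1, -2.3]
gripper_width: 59.7
time: 24.3
ee_pos: [640.2, 0.5, 111.3]
ee_rot: [-0.173, 0.173, -0.686, 0.686]
wrist_force: [-0.7, -0.1, -2.7]
gripper_width: 59.7
shift [-0.0014  0.0793 -0.0009] turn [[0.0, 0.3, 0.0], [0.0, -179.7, -0.0]] q6 0.99 rows>= 1.3
```

```bash
python3 -m pendant '[-0.001,0.03,-0.001,0,0,0,0.4,-0.001,0.055,-0.001,0,0,0,0.4,-0.001,0.068,-0.001,0,0,0,0.4,-0.001,0.074,-0.001,0,0,0,0.4,-0.001,0.078,-0.001,0,0,0,0.4]' && python3 -m pendant '[0,0,0,0,0,0,0.4,0,0,0,0,0,0,0.4]'
```

```text
time: 24.92
ee_pos: [641.6, 2.7, 34.1]
ee_rot: [-0.174, 0.173, -0.685, 0.686]
wrist_force: [0.7, 0.2, -2.1]
gripper_width: 59.8
time: 25.18
ee_pos: [641.6, 3.0, 34.3]
ee_rot: [-0.174, 0.173, -0.685, 0.686]
wrist_force: [1.3, 0.9, -1.3]
gripper_width: 59.4
```

```bash
python3 -m pendant '[0,0.0015,0,0,0,0,0.4,0,0.003,0,0,0,0,0.4,0,0.003,0,0,0,0,0.4]' && python3 -m pendant '[0,0,0,0,0,0,0.8,0,0,0,0,0,0,0.8,0,0,0,0,0,0,0.8]' && python3 -m pendant '[0,-0.03,0,0,0,0,0.8,0,-0.08,0,0,0,0,0.8,0,-0.12,0,0,0,0,0.8]' && python3 -c "
from h import *
go(534.5,-287.6,110,46)"
```

```text
time: 25.55
ee_pos: [641.2, 3.0, 30.8]
ee_rot: [-0.174, 0.173, -0.685, 0.686]
wrist_force: [1.2, 0.6, 0.4]
gripper_width: 59.7
time: 25.92
ee_pos: [641.1, 2.9, 30.4]
ee_rot: [0.173, -0.173, 0.686, -0.686]
wrist_force: [-0.1, 0.5, 0.3]
gripper_width: 75.3
time: 26.3
ee_pos: [641.3, 2.9, 152.4]
ee_rot: [-0.174, 0.173, -0.685, 0.686]
wrist_force: [-0.0, 0.5, 0.6]
gripper_width: 75.2
shift [0.232  0.0423 0.2049] turn [[-0.1, -107.6, -0.0], [0.0, 72.4, -0.1]] q6 0.99 rows>= 5.0
```

```bash
python3 -m pendant '[0.03,0,0.026,0,-10,0,1,0.07,0,0.06,0,-20,0,1,0.11,0,0.097,0,-30,0,1,0.15,0,0.13,0,-40,0,1,0.18,0,0.16,0,-50,0,1]' 25 && python3 -m pendant '[0,0,0,0,-10,0,1,0,0,0,0,-20,0,1,0,0,0,0,-30,0,1,0,0,0,0,-40,0,1,0,0,0,0,-50,0,1]' && python3 -m pendant '[0,0,0,0,-7.6,0,1,0,0,0,0,-7.6,0,1]' && python3 -c "
from h import *
go(534.5,-287.6,45,46)
im=snap('top','top8');print(pots(im),stand(im)); snap('side','side8')"
```

```text
time: 26.92
ee_pos: [557.7, -225.2, 150.6]
ee_rot: [-0.448, 0.448, -0.547, 0.547]
wrist_force: [0.1, 0.3, 0.5]
gripper_width: 94.1
time: 27.55
ee_pos: [558.6, -223.4, 150.4]
ee_rot: [0.637, -0.637, 0.306, -0.306]
wrist_force: [-0.5, -0.0, -0.6]
gripper_width: 93.6
time: 27.8
ee_pos: [558.6, -223.4, 150.4]
ee_rot: [0.655, -0.655, 0.266, -0.266]
wrist_force: [0.1, 0.2, 0.3]
gripper_width: 94.2
shift [ 0.0274  0.1054 -0.0629] turn [[-0.0, -0.1, 0.0], [-0.0, 179.9, -0.0]] q6 -1.28 rows>= 2.0
[[651.3, 1.6]] (array([583.1, -28. ]), -174.4, array([ 8.8, 19.8]), [(25, array([676. , -43.1]))])
```

```bash
python3 -c "
from h import *
im=rd('side8');print([(a,c,ray('side',*c,58)[:2].round(0)) for a,c in blobs(mask(im,(8,60,60),(24,255,255),(300,170,470,380)),60)])" ; python3 -m pendant '[0.0274,0,-0.0629,0,0,0,1,0.0274,0.04,-0.0629,0,0,0,1,0.0274,0.08,-0.0629,0,0,0,1,0.0274,0.105,-0.0629,0,0,0,1,0.0274,0.105,-0.0629,0,0,0,1]' && python3 -m pendant '[0,0,0,0,0,0,1,0,0,0,0,0,0,1,0,0,0,0,0,0,1]' && python3 -c "
from h import *
go(534.5,-287.6,-23,46)"
```

```text
[(129, [304.3, 190.7], array([691.,  35.])), (96, [302.4, 211.2], array([620., -19.])), (738, [320.8, 252.4], array([ 535., -154.])), (316, [363.4, 282.0], array([ 530., -288.])), (336, [399.4, 293.8], array([ 558., -371.]))]
time: 28.52
ee_pos: [532.7, -286.5, 42.5]
ee_rot: [0.656, -0.655, 0.268, -0.264]
wrist_force: [-0.1, -0.3, 0.1]
gripper_width: 94.4
time: 28.9
ee_pos: [535.4, -288.0, 46.8]
ee_rot: [-0.655, 0.656, -0.264, 0.266]
wrist_force: [-0.1, -0.2, -0.3]
gripper_width: 94.2
shift [-0.0011  0.0698 -0.0004] turn [[-0.0, -0.0, 0.1], [-0.2, 180.0, -0.0]] q6 -1.39 rows>= 1.1
```

```bash
python3 -m pendant '[-0.001,0.03,0,0,0,0,1,-0.001,0.055,0,0,0,0,1,-0.001,0.069,0,0,0,0,1,-0.001,0.069,0,0,0,0,1,-0.001,0.069,0,0,0,0,0.6]' 25 && python3 -m pendant '[0,0,0,0,0,0,0.4,0,0,0,0,0,0,0.4,0,0,0,0,0,0,0.4,0,0,0,0,0,0,0.4]' && python3 -m pendant '[0,-0.04,0,0,0,0,0.4,0,-0.08,0,0,0,0,0.4,0,-0.12,0,0,0,0,0.4,0,-0.134,0,0,0,0,0.4,0,-0.134,0,0,0,0,0.4]' && python3 -c "
from h import *
go(532,17,110,46)"
```

```text
time: 29.52
ee_pos: [534.7, -287.5, -22.4]
ee_rot: [-0.655, 0.656, -0.264, 0.266]
wrist_force: [0.0, -0.4, -0.5]
gripper_width: 87.2
time: 30.02
ee_pos: [534.0, -287.3, -23.1]
ee_rot: [-0.655, 0.656, -0.265, 0.265]
wrist_force: [-0.4, -0.4, 2.1]
gripper_width: 59.6
time: 30.65
ee_pos: [534.0, -286.9, 110.2]
ee_rot: [0.656, -0.655, 0.265, -0.265]
wrist_force: [-0.4, -0.3, -2.8]
gripper_width: 59.8
shift [-2.127e-01  2.000e-04  2.171e-01] turn [[-0.0, -0.0, 0.0], [-0.0, 180.0, -0.0]] q6 -1.39 rows>= 4.9
```

```bash
python3 -m pendant '[-0.03,0,0.031,0,0,0,0.4,-0.065,0,0.067,0,0,0,0.4,-0.1,0,0.102,0,0,0,0.4,-0.135,0,0.138,0,0,0,0.4,-0.17,0,0.174,0,0,0,0.4]' && python3 -m pendant '[-0.025,0,0.025,0,0,0,0.4,-0.0427,0,0.0431,0,0,0,0.4,-0.0427,0,0.0431,0,0,0,0.4,-0.0427,0,0.0431,0,0,0,0.4,-0.0427,0,0.0431,0,0,0,0.4]' && python3 -c "
from h import *
go(532,17,31,46)"
```

```text
time: 31.28
ee_pos: [530.6, -41.7, 107.0]
ee_rot: [-0.655, 0.656, -0.267, 0.263]
wrist_force: [0.5, -0.5, -1.2]
gripper_width: 59.4
time: 31.9
ee_pos: [531.5, 16.0, 109.5]
ee_rot: [-0.655, 0.656, -0.266, 0.265]
wrist_force: [-0.9, 0.2, -2.9]
gripper_width: 59.8
shift [-0.0002  0.0785  0.0011] turn [[0.1, -0.1, -0.1], [0.1, 179.9, 0.1]] q6 -0.88 rows>= 1.3
```

```bash
python3 -m pendant '[0,0.03,0.001,0,0,0,0.4,0,0.055,0.001,0,0,0,0.4,0,0.068,0.001,0,0,0,0.4,0,0.074,0.001,0,0,0,0.4,0,0.0785,0.001,0,0,0,0.4]' && python3 -m pendant '[0,0,0,0,0,0,0.4,0,0,0,0,0,0,0.4]' && python3 -m pendant '[0,0,0,0,0,0,0.8,0,0,0,0,0,0,0.8,0,0,0,0,0,0,0.8]' && python3 -m pendant '[0,-0.03,0,0,0,0,0.8,0,-0.08,0,0,0,0,0.8,0,-0.12,0,0,0,0,0.8]' && python3 -c "
from h import *
go(562.3,-369.5,110,-8)"
```

```text
time: 32.52
ee_pos: [533.3, 17.4, 32.4]
ee_rot: [0.656, -0.655, 0.265, -0.266]
wrist_force: [0.8, -0.7, -2.9]
gripper_width: 59.6
time: 32.78
ee_pos: [533.2, 17.7, 32.6]
ee_rot: [0.656, -0.655, 0.265, -0.266]
wrist_force: [-0.1, 0.2, -3.0]
gripper_width: 59.5
time: 33.15
ee_pos: [533.0, 17.7, 32.4]
ee_rot: [0.656, -0.655, 0.265, -0.265]
wrist_force: [-0.3, 0.2, 0.6]
gripper_width: 75.1
time: 33.52
ee_pos: [532.9, 17.7, 154.0]
ee_rot: [0.656, -0.655, 0.265, -0.266]
wrist_force: [1.0, -0.3, 0.2]
gripper_width: 75.5
shift [ 0.2902  0.044  -0.258 ] turn [[-0.1, 54.0, 0.0], [0.0, -126.0, 0.1]] q6 -0.88 rows>= 6.3
```

```bash
python3 -m pendant '[0.035,0,-0.031,0,10,0,1,0.075,0,-0.067,0,20,0,1,0.115,0,-0.102,0,30,0,1,0.155,0,-0.138,0,40,0,1,0.195,0,-0.173,0,50,0,1]' 25 && python3 -m pendant '[0,0,0,0,4,0,1,0,0,0,0,4,0,1,0,0,0,0,4,0,1]' && python3 -c "
from h import *
go(562.3,-369.5,45,-8)
im=rd('side8');im=snap('side','side9');print([(a,c,ray('side',*c,58)[:2].round(0)) for a,c in blobs(mask(im,(8,60,60),(24,255,255),(250,170,470,380)),60)])"
```

```text
time: 34.15
ee_pos: [552.5, -243.9, 152.1]
ee_rot: [-0.481, 0.48, -0.519, 0.519]
wrist_force: [0.5, -0.3, 0.2]
gripper_width: 93.8
time: 34.52
ee_pos: [552.6, -241.7, 152.0]
ee_rot: [-0.464, 0.464, -0.533, 0.533]
wrist_force: [-0.4, -0.6, 0.4]
gripper_width: 94.1
shift [0.1253 0.107  0.0273] turn [[-0.0, 0.1, -0.0], [-0.0, -179.9, 0.0]] q6 -0.37 rows>= 2.7
[(101, [253.1, 185.1], array([608., 169.])), (202, [301.4, 190.7], array([685.,  41.])), (221, [271.0, 208.4], array([569.,  57.])), (306, [296.1, 214.6], array([598., -14.])), (1667, [293.7, 252.8], array([ 488., -102.])), (337, [399.4, 293.8], array([ 558., -371.]))]
```

```bash
python3 -m pendant '[0.0625,0,0.014,0,0,0,1,0.1253,0,0.0273,0,0,0,1,0.1253,0.05,0.0273,0,0,0,1,0.1253,0.1,0.0273,0,0,0,1,0.1253,0.107,0.0273,0,0,0,1]' && python3 -m pendant '[0,0,0,0,0,0,1,0,0,0,0,0,0,1,0,0,0,0,0,0,1]' && python3 -c "
from h import *
go(562.3,-369.5,-23,-8)"
```

```text
time: 35.2
ee_pos: [559.3, -367.3, 39.5]
ee_rot: [0.463, -0.465, 0.537, -0.53]
wrist_force: [0.1, -0.4, 0.1]
gripper_width: 94.2
time: 35.58
ee_pos: [563.4, -370.9, 47.8]
ee_rot: [-0.464, 0.463, -0.532, 0.535]
wrist_force: [0.8, -0.2, -0.5]
gripper_width: 94.1
shift [-0.0014  0.0708 -0.0016] turn [[-0.2, -0.0, 0.1], [-0.2, 180.0, -0.4]] q6 -0.53 rows>= 1.1
```

```bash
python3 -m pendant '[-0.001,0.03,-0.001,0,0,0,1,-0.001,0.055,-0.001,0,0,0,1,-0.001,0.069,-0.001,0,0,0,1,-0.001,0.069,-0.001,0,0,0,1,-0.001,0.069,-0.001,0,0,0,0.6]' 25 && python3 -m pendant '[0,0,0,0,0,0,0.4,0,0,0,0,0,0,0.4,0,0,0,0,0,0,0.4,0,0,0,0,0,0,0.4]' && python3 -m pendant '[0,-0.04,0,0,0,0,0.4,0,-0.08,0,0,0,0,0.4,0,-0.12,0,0,0,0,0.4,0,-0.134,0,0,0,0,0.4,0,-0.134,0,0,0,0,0.4]' && python3 -c "
from h import *
go(572.6,-89.4,110,-8)"
```

```text
time: 36.2
ee_pos: [562.1, -369.7, -22.6]
ee_rot: [-0.464, 0.464, -0.533, 0.535]
wrist_force: [-0.2, 0.5, -0.2]
gripper_width: 87.2
time: 36.7
ee_pos: [561.3, -369.2, -23.7]
ee_rot: [-0.464, 0.464, -0.534, 0.534]
wrist_force: [-0.6, 0.3, 1.7]
gripper_width: 59.7
time: 37.33
ee_pos: [561.3, -369.1, 110.0]
ee_rot: [-0.464, 0.464, -0.534, 0.534]
wrist_force: [-0.3, 0.1, -3.0]
gripper_width: 59.5
shift [-2.785e-01 -2.000e-04 -2.800e-02] turn [[-0.0, -0.0, 0.0], [-0.0, 180.0, -0.1]] q6 -0.53 rows>= 4.5
```

```bash
python3 -m pendant '[-0.04,0,-0.004,0,0,0,0.4,-0.09,0,-0.009,0,0,0,0.4,-0.14,0,-0.014,0,0,0,0.4,-0.19,0,-0.019,0,0,0,0.4,-0.235,0,-0.024,0,0,0,0.4]' && python3 -m pendant '[-0.03,0,-0.003,0,0,0,0.4,-0.0435,0,-0.004,0,0,0,0.4,-0.0435,0,-0.004,0,0,0,0.4,-0.0435,0,-0.004,0,0,0,0.4,-0.0435,0,-0.004,0,0,0,0.4]' && python3 -c "
from h import *
go(572.6,-89.4,30.5,-8)"
```

```text
time: 37.95
ee_pos: [568.4, -130.6, 106.4]
ee_rot: [0.463, -0.465, 0.535, -0.532]
wrist_force: [-0.2, 0.2, -0.5]
gripper_width: 59.3
time: 38.58
ee_pos: [572.3, -90.5, 109.6]
ee_rot: [0.463, -0.463, 0.534, -0.534]
wrist_force: [-0.3, -0.4, -2.2]
gripper_width: 59.9
shift [-0.0012  0.0791  0.0002] turn [[0.0, -0.1, 0.0], [-0.0, 179.9, 0.0]] q6 -0.11 rows>= 1.3
```

```bash
python3 -m pendant '[-0.001,0.03,0,0,0,0,0.4,-0.001,0.055,0,0,0,0,0.4,-0.001,0.068,0,0,0,0,0.4,-0.001,0.074,0,0,0,0,0.4,-0.001,0.079,0,0,0,0,0.4]' && python3 -m pendant '[0,0,0,0,0,0,0.4,0,0,0,0,0,0,0.4]' && python3 -m pendant '[0,0,0,0,0,0,0.8,0,0,0,0,0,0,0.8,0,0,0,0,0,0,0.8]' && python3 -m pendant '[0,-0.03,0,0,0,0,0.8,0,-0.08,0,0,0,0,0.8,0,-0.15,0,0,0,0,0.8]' && python3 -m pendant '[0.06,0,0,0,0,0,0.8,0.12,0,0,0,0,0,0.8,0.18,0,0,0,0,0,0.8,0.24,0,0,0,0,0,0.8,0.28,0,0,0,0,0,0.8]' && python3 -c "
from h import *
im=snap('top','top10');snap('side','side10')
print(stand(im),spat(im))
m=mask(im,(8,60,60),(22,255,255),(255,165,350,250));print([(a,ray('top',*c,112)[:2].round(1)) for a,c in blobs(m,80)])
cv2.imwrite('pics/s10.png',np.hstack([cv2.resize(cv2.imread('pics/top10.png')[120:270,110:370],(450,260),interpolation=cv2.INTER_CUBIC),cv2.resize(cv2.imread('pics/side10.png')[145:275,150:325],(350,260),interpolation=cv2.INTER_CUBIC)]))"
```

```text
time: 39.2
ee_pos: [573.2, -88.7, 31.5]
ee_rot: [-0.464, 0.463, -0.533, 0.534]
wrist_force: [0.7, 0.2, -2.1]
gripper_width: 59.7
time: 39.45
ee_pos: [573.1, -88.4, 31.6]
ee_rot: [-0.464, 0.463, -0.533, 0.534]
wrist_force: [0.3, 0.5, -1.4]
gripper_width: 59.3
time: 39.83
ee_pos: [572.8, -88.3, 31.3]
ee_rot: [-0.464, 0.464, -0.534, 0.534]
wrist_force: [-0.6, -0.6, 0.4]
gripper_width: 75.0
time: 40.2
ee_pos: [571.4, -88.0, 173.3]
ee_rot: [0.463, -0.464, 0.535, -0.533]
wrist_force: [0.4, -0.1, 0.5]
gripper_width: 74.9
time: 40.83
ee_pos: [532.4, -368.3, 173.1]
ee_rot: [-0.463, 0.463, -0.534, 0.534]
wrist_force: [-0.3, -0.6, -0.2]
gripper_width: 75.0
(array([564.2, -17.8]), 127.1, array([17.2, 34. ]), [(25, array([676. , -43.1]))]) {'blade': array([633.2, 246.6]), 'hand': array([528.2, 202.8]), 'yaw': 22.7, 'hyaw': 22.8, 'L': np.float64(206.8), 'origin': array([568.6, 219.7])}
[(973, array([521.2, -14.6])), (254, array([641.7,   2.1])), (110, array([579.7, -29.7])), (260, array([574.5, -89.3])), (263, array([533.9,  17.6]))]
```

View pics/s10.png

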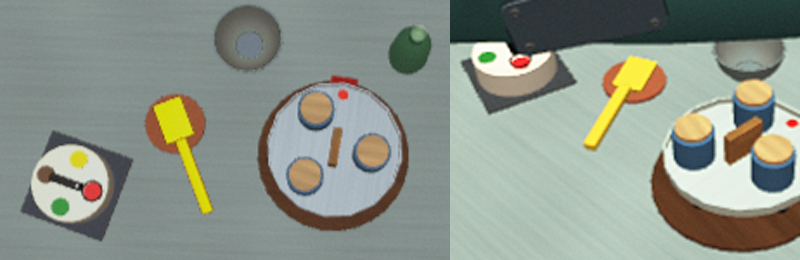

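```bash
python3 -c "
from h import *
im=rd('top10');print('bench pots',pots(im),'blue',[(a,c) for a,c in blobs(mask(im,(100,110,30),(125,255,200)),15)])
r=blobs(mask(im,(0,120,80),(6,255,255),(150,215,180,245)),20);print('red',r)
u,v=r[0][1];k=cv2.inRange(im,(0,0,0),(110,110,110));z=np.zeros_like(k);cv2.circle(z,(round(u),round(v)),9,255,-1);k&=z
V,U=np.nonzero(k);sel=U>u-3;print('ring',circ(np.c_[U,V][sel].astype(float)))
y=blobs(mask(im,(24,120,100),(34,255,255),(120,195,175,225)),20);g=blobs(mask(im,(40,80,40),(85,255,255),(120,225,170,255)),20);print(y,g)
for z in (45,50,57):
  Y,G,Rr=[ray('top',*q[0][1],z)[:2] for q in (y,g,r)];c=(Y+G)/2;print(z,c.round(1),Rr.round(1),deg(Rr-c),deg(Y-c)-90)
kk=cv2.inRange(im,(0,0,0),(60,60,60));z=np.zeros_like(kk);cv2.circle(z,(150,225),9,255,-1);P=pts('top',kk&z,87);print('bar',pca(P)[0],deg(pca(P)[1]))"
```

```text
bench pots [[651.3, 1.6], [581.4, -93.4], [539.2, 17.7]] blue [(38, [292.0, 190.4]), (37, [321.1, 214.1]), (20, [284.9, 229.4])]
red [(92, [163.1, 230.0])]
ring (array([37869.5, -2397.4, 37793.8]), np.float64(0.96))
[(75, [155.0, 211.4])] [(77, [144.4, 238.9])]
45 [517.4 410.2] [504.2 370.7] -108.5 -108.0
50 [517.  408.8] [503.8 369.5] -108.5 -108.0
57 [516.4 406.9] [503.3 367.7] -108.5 -108.0
bar [514.38367168 401.52334945] 71.1
```

```bash
python3 -m pendant '[0,0,0,0,0,0,0.8,0,0,0,0,0,0,0.8,0,0,0,0,0,0,0.8]' && python3 -c "
from station import workorder
print(workorder.hand_in())"
```

```text
time: 41.3
ee_pos: [533.9, -364.2, 173.7]
ee_rot: [-0.464, 0.464, -0.533, 0.534]
wrist_force: [0.5, -0.7, -0.1]
gripper_width: 75.4
the job is handed in; nothing more can be done
None
```

I handed the job in at 41.3 s of the 192 s allowed, with every part of the task done; the hand-in gives no verdict.

- **Stand:** I lifted it about 13 mm, turned it about 127° clockwise and set it on its pad while it was empty. Its centre is about 1 mm from the plinth's, and its red dot is within about 1° of the rim mark. I judged it level by eye in the pictures and did not measure the tilt.
- **Pots:** All three pots stand upright on it, 60 to 69 mm from the middle, and none are left on the bench. One was knocked about 4 cm aside during the run, so I measured it again before picking it up.
- **Cap:** Its bar points at -108.9° and the red seasoning lies at about -108.3°, so the opening is less than 1 mm off. My circle fit to the ring itself failed, so this rests on the bar direction and a close-up picture.
- **Spatula:** The middle of its blade is about 6 mm from the rest's centre.
- **Cruet and bowl:** Neither appears to have moved in the last picture, but I did not measure them at the end.

The first try at gripping the cap closed on nothing. In the pictures the fingertips sat about 37 mm above the reported TCP, so I worked with that offset from then on, and every later grip closed at the expected width.

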